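# Show the ball in the bead dish

## Task

A customer wants to see the loose ball in the bead dish: swing the magnifier arm from above the dish to your right, nearly to its end stop. Then lift the dish by its long sides straight up, about 10 cm above its block, and once it is up turn it a quarter turn clockwise (seen from above), so that its tab points left. Keep it level with the ball in the middle all the while, leave the other goods alone, and finish still holding it there.

Things in the scene. Friction and masses are not known exactly. Their poses are not given: they have to be found in the camera images.
- magnifier: counter magnifier, fixed to the counter: round dark foot 84 mm across, steel post 16 mm thick, hinge head at the top (up to 164 mm high). Origin: centre of the foot on the counter, under the hinge axis; its x axis points from the block (which lies 180 mm off on the -x side) to the post, z up
- magnifier_arm (a joint): angle (rad) of the magnifier's swing arm about the vertical hinge axis. 0: the arm points along the magnifier's -x axis and the lens is straight above the dish; grows anticlockwise seen from above, so the lens goes to the robot's right; end stops at -0.25 and 1.5. It starts within 0.2 of 0. Light friction (0.08 N m): stays where it is left
- magnifier_hinge (a point): point on the vertical hinge axis, at the arm's height (150 mm above the counter)
- magnifier_pin (a point): upright round wooden grip pin on the arm, 14 mm thick; it stands out of a flat bar 12 mm wide and 10 mm thick, free from 158 to 200 mm above the counter, 130 mm from the hinge axis. This point is on the pin's axis, 182 mm above the counter; can be pinched from above, the pin turns in the fingers
- magnifier_lens (a point): centre of the round lens, 180 mm from the hinge axis, 150 mm above the counter; its ring is 86 mm across and 10 mm thick
- block: wooden display block fixed to the counter, 90 mm long (its x), 40 mm wide (its y), 40 mm high; origin: centre of its underside. At the start its axes and those of the magnifier and of the dish are parallel
- bead_dish: loose oblong wooden dish, about 0.13 kg, lying lengthwise on the block, overhanging its sides by 7 mm: 110 mm long (x), 54 mm wide (y; flat long sides, grip at mid length), 22 mm high, round hollow of 42 mm diameter in the middle, rounded tab at the -x end. Origin: centre of its underside, 40 mm above the counter at the start; z up
- dish_middle (a point): where the ball's centre is when the ball lies in the middle of the hollow: 17.5 mm above the dish's underside, at its centre. The hollow's floor slopes gently (about 0.17 rad) up to a rim
- dish_tab (a point): in the tab of the dish, 80 mm from the dish's centre on its -x side, 5 mm above the underside; the tab is 30 mm wide, 10 mm thick and ends 92 mm from the dish's centre; it points towards the robot at the start
- ball_center (a point): centre of the loose stone ball, 20 mm in diameter, that lies in the hollow of the dish and can roll
- sign_pack: bystander, loose: stack of small wooden signs, 50x62x33 mm, left of the dish; origin: centre of its underside
- wallet: bystander, loose: flat tan wallet, 88x109x14 mm, right of the dish, below where the arm swings; origin: centre of its underside
- pocket_mirror: bystander, loose: flower-shaped flat pocket mirror, 65x75x5 mm, left of the magnifier's foot; origin: centre of its underside

How it is judged:
By the outcome, as a careful person would: the job done as asked, in the order asked, and still so for the second after the job is handed in, while the arm keeps its last pose, push and grip.
It also fails if it takes over 59 s, if anything falls off the work surface, if the arm or the gripper's body presses on something with over 40 N, if the wrist force passes 120 N, or if a joint passes its speed limit or range.

## Robot

A 6-joint arm with a two-finger parallel gripper is mounted at the origin on a cart in front of the work surface, level with it; the furniture and walls round the work are solid. World frame = base frame: x ahead of the robot, y to its left, z up, the work surface at z = 0. Lengths are in m, angles in degrees, forces in N, time in s.
With the tool pointing down it reaches from about 0.2 to 0.875 m from the base axis. Payload 3.4 kg.
Tool frame: the origin (TCP) lies at the very end of the fingers, on their centre line; the grasp point (between the pads) lies 19 mm behind it; z points along the fingers, y is the line along which they close (so a half turn about z gives the same grasp; the last joint's range is limited). The gripper opens to 94 mm and grips with 3 to 60 N. Pads are 16 mm wide; open, the fingers measure 119 mm over their backs; the gripper's body (75 mm by 177 mm) begins 78 mm behind the grasp point.
Start: joints at [-75.229, 15.808, 86.224, -0, 77.962, -6.933], TCP at [0.213, -0.534, 0.205] pointing down, gripper open.
Joint ranges: [-165.64, 165.64], [-43.16, 119.46], [12.63, 154.43], [-67.54, 247.53], [6.08, 155.33], [-154.97, 154.97]. Speed limits (degrees/s): [147.25, 147.25, 180, 180, 180, 180].

## Interface

Orientations are given as a 3x3 rotation matrix whose columns are the frame's x, y, z axes.
In Python, from plant import env, sensors, workorder, read_camera, calibration gives the robot as it stands (env), with the cameras as plain functions, the readings (sensors) and the job (workorder).
- The arm moves only by the tool inch_along, called after ">>>" as name([rows], argument=value, ...), one row to a line, values as JSON. Schema: {"type":"object","properties":{"rows":{"type":"array","items":{"type":"array","items":{"type":"number"},"minItems":5,"maxItems":5},"minItems":1,"maxItems":8},"force":{"type":"number"},"only":{"type":"string"},"quiet":{"type":"boolean"},"lines":{"type":"string"}},"required":["rows"],"additionalProperties":false}. rows is a list of rows, 1 to 8 of them, each of 5 numbers: the opening from 0.0 (shut) to 1.0 (fully open), then dx, dy, dz in shares of 0.8 m (1.0 is 0.8 m), then a turn about the tool's z in parts of the range, where 1.0 means 360 degrees; each row is the pose to reach, as a shift and turn from the pose commanded when the call began, along the tool's axes at that moment; what a row does not reach only later rows make up. A row lasts 1/10 s, in which the tool goes at most 0.05 m and 8.59 degrees, less where a joint would pass 70% of its speed; a pose out of reach is approached as far as the arm can. The fingers move at their own pace and stop on an object; force is the grip in N (left out, the last holds). Time passes only in rows, so rows that do not move let the fingers close. The tool returns the time, the measured TCP pose, the force, the opening and the grip force at its end. only (a regular expression) keeps the lines of the reply that match it, lines (a string "A,B") keeps lines A to B, and quiet returns only ok. Input that does not fit is refused with a message, and nothing moves.
- sensors.state(): the state, without advancing time (a new reading comes with each control period).
- read_camera(name): name is "side" or "top"; returns the picture (420x560x3 uint8, blue, green, red); there is no depth.
- calibration(name): a dict with "camera_matrix" (3x3 intrinsics, pixels), "k1" (the pictures are not rectified: a ray, as slopes to the right and down, at radius r is drawn at 1 + k1 r^2 times it, then the intrinsics apply), "position" and "orientation" of the camera in the world. Camera axes: x right, y up, looking along -z (the intrinsics and any distortion apply to the point x, -y, -z); pixel columns grow to the right and rows downward; lengths in m; the calibration is good to about 2 mm. A picture is of the moment at which its call begins. calibration takes no time and is no camera call.
- workorder.sign_off(): hands the job in; it is judged then, once.
The state is a dict: "time_s": time; "joints": joint angles; "qvel": joint speeds; "tau": joint torques, N m; "tcp_pos": TCP position; "orientation": TCP orientation; "contact_force": force on the tool from outside, world axes, zero at the start; "wrist_torque": the same for the moment, N m; "gripper_width": opening from 0.0 (shut) to 1.0 (fully open); "finger_force": force on a finger pad.
Only numpy, scipy, OpenCV 4.12 (cv2) and the standard library are available. Lean on these libraries where they do the work, as an engineer would, in place of code of your own. Each camera call takes 0.05 s, during which the arm holds its last target. There are 200 camera calls.

## Working session

There is one attempt and no reset: what is moved stays moved. The work goes in short steps, Python scripts to look and compute and a tool call to move; the robot and the scene stay as the last step left them, time stands still between calls to the robot, and variables do not carry over. Pictures are saved under pics/ and viewed, at most 10 in all, crops included, and the job is handed in when it is done.

```bash
ls; mkdir -p pics
```

Create h.py:
```python
import numpy as np, cv2
from plant import env, sensors, workorder, read_camera, calibration
def cal(n):
    c=calibration(n); return np.array(c["camera_matrix"]),c["k1"],np.array(c["position"]),np.array(c["orientation"])
def proj(n,p):
    K,k,t,R=cal(n); q=(np.atleast_2d(p)-t)@R; s=np.c_[q[:,0],-q[:,1]]/-q[:,2:]
    s=s*(1+k*(s**2).sum(1,keepdims=True)); return s@K[:2,:2].T+K[:2,2]
def ray(n,uv):
    K,k,t,R=cal(n); u=cv2.undistortPoints(np.array([[uv]],float),K,np.array([k,0,0,0.]))[0,0]
    return t,R@np.array([u[0],-u[1],-1])
def atz(n,uv,z):
    t,d=ray(n,uv); return t+d*(z-t[2])/d[2]
def snap(n,f):
    im=read_camera(n); cv2.imwrite("pics/"+f,im); return im
```

Run:
```python
from h import *
for n in("top","side"): snap(n,n+"0.png"); print(n,*cal(n))
s=sensors.state();print(s["time_s"],s["tcp_pos"],s["orientation"])
```

```text
pics
plant.py
top [[433.59995683   0.         276.33489596]
 [  0.         433.59995683 209.24921988]
 [  0.           0.           1.        ]] -0.045369931153958265 [0.34158044 0.06626787 1.03563528] [[-0.08592768  0.97569564 -0.20157991]
 [-0.99629671 -0.08353111  0.02038164]
 [ 0.00304808  0.20258475  0.97925999]]
side [[382.52902621   0.         276.62537011]
 [  0.         382.52902621 215.22001611]
 [  0.           0.           1.        ]] 0.01198909784307953 [0.29374083 0.74328914 0.57155323] [[-0.94854912  0.18546054 -0.25662999]
 [-0.31606651 -0.50627423  0.80236423]
 [ 0.01888176  0.84219403  0.53884384]]
0.1 [ 0.21248907 -0.53374447  0.20470249] [[ 9.29127712e-01  3.69758715e-01 -4.33780075e-04]
 [ 3.69758925e-01 -9.29126390e-01  1.57749433e-03]
 [ 1.80255762e-04 -1.62608775e-03 -9.99998662e-01]]
```

View pics/top0.png

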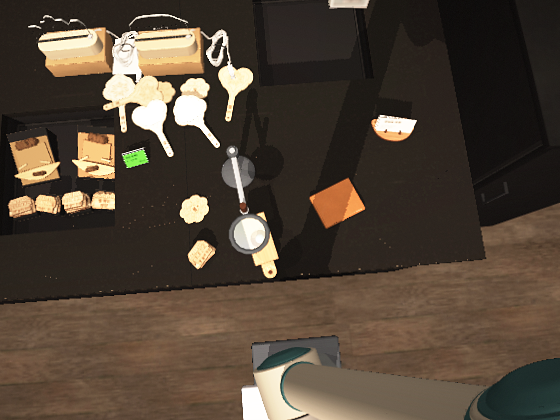

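View pics/side0.png

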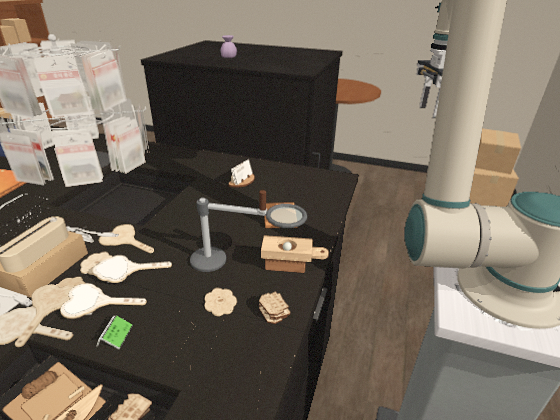

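The top view shows the foot at about (238,172), the hinge head at (232,150), the pin at (243,208), the lens at (250,234), the tab at (270,270) and the wallet at (337,203). The side view shows the post top at (203,203), the pin at (263,200), the ball at (288,245) and the tab at (322,253). I'll enlarge both.

Run:
```python
from h import *
t=cv2.imread("pics/top0.png")[140:290,180:300];s=cv2.imread("pics/side0.png")[180:300,180:340]
a=cv2.resize(t,None,fx=4,fy=4,interpolation=3);a=cv2.copyMakeBorder(a,0,0,0,0,0)
cv2.imwrite("pics/topc.png",a);cv2.imwrite("pics/sidec.png",cv2.resize(s,None,fx=5,fy=5,interpolation=3))
```

```text
(no output)
```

View pics/topc.png

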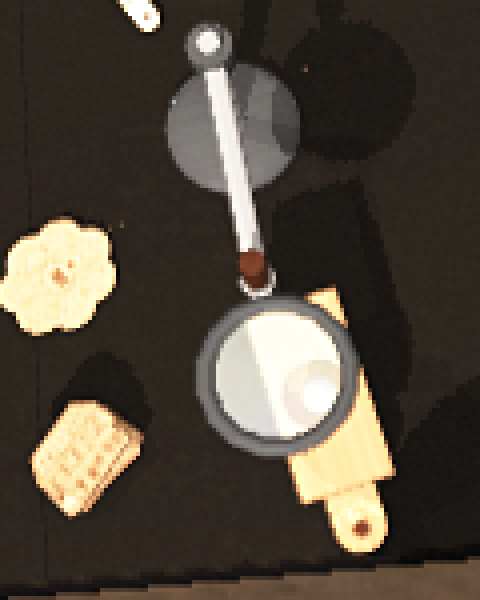

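View pics/sidec.png

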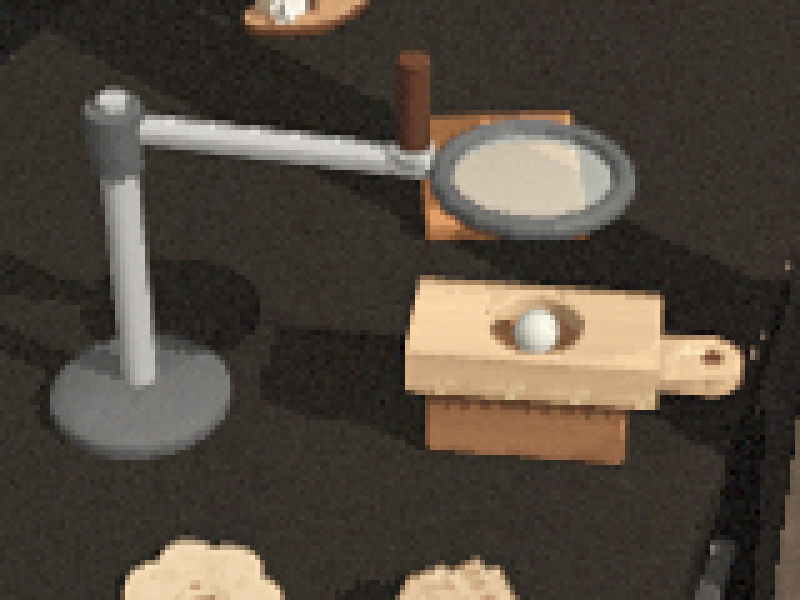

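Create fit.py:
```python
from h import *
from scipy.optimize import least_squares
T=lambda u,v:(u/4+180-.4,v/4+140-.4); S=lambda u,v:(u/5+180-.4,v/5+180-.4)
# frame M (magnifier), A (arm, x along arm), D dish
F=[("top",T(232,127),"M",(0,0,.004)),("side",S(140,397),"M",(0,0,.004)),
("top",T(208,42),"M",(0,0,.164)),("side",S(113,100),"M",(0,0,.164)),
("top",T(252,258),"A",(.13,0,.198)),("side",S(414,57),"A",(.13,0,.2)),
("top",T(277,375),"A",(.18,0,.152)),("side",S(535,178),"A",(.18,0,.152)),
("top",T(337,288),"D",(.055,-.027,.062)),("top",T(394,472),"D",(-.055,-.027,.062)),("top",T(300,503),"D",(-.055,.027,.04)),
("side",S(422,277),"D",(.055,-.027,.062)),("side",S(663,297),"D",(-.055,-.027,.062)),
("side",S(405,390),"D",(.055,.027,.04)),("side",S(657,408),"D",(-.055,.027,.04)),
("top",T(361,528),"D",(-.08,0,.05)),("side",S(713,357),"D",(-.08,0,.05))]
R=lambda a:np.array([[np.cos(a),-np.sin(a)],[np.sin(a),np.cos(a)]])
def pts(p):
    x,y,a,b,dx,dy=p; o=[]
    for n,uv,f,q in F:
        q=np.array(q)
        xy=R(a)@q[:2] if f=="M" else R(a+np.pi+b)@q[:2] if f=="A" else R(a)@(q[:2]+[-.18+dx,dy])
        o.append(np.r_[xy+[x,y],q[2]])
    return np.array(o)
def res(p):
    P=pts(p); r=[proj(f[0],P[i])[0]-f[1] for i,f in enumerate(F)]
    return np.r_[np.ravel(r),np.array(p[4:])/.003]
if __name__=="__main__":
    s=least_squares(res,[.55,.1,0,0,0,0],loss="soft_l1");p=s.x
    print(p); print(np.round(res(p)[:-2].reshape(-1,2),1))
    c=R(p[2])@[-.18+p[4],p[5]]+p[:2]; print("dish",c,"yaw",np.degrees(p[2]),"arm",p[3])
    P=pts(p);print("pin",P[4],"lens",P[6])
    b=[(t:=ray("side",S(538,330)))]; print("ball@.0575",atz("side",S(538,330),.0575))
    w=[atz("top",u,.014) for u in((310,193),(350,178),(365,211),(324,228))];print("wallet",np.round(w,3))
    for u in((185,228),(250,197)): pass
    print("sign",atz("top",T(85,455),.03),"mirror",atz("top",T(58,275),.005))
```

```bash
python3 fit.py
```

```text
[ 0.65561902  0.1312366   0.22187808 -0.09523781 -0.00175556 -0.00145492]
[[ 0.4  0.7]
 [-0.  -0.3]
 [ 0.1  0.3]
 [-0.6 -0.5]
 [-0.1  1.7]
 [-0.4 -0. ]
 [ 0.1  0.4]
 [-0.8 -1. ]
 [-0.2  0.3]
 [ 0.1  0.2]
 [ 1.   0.5]
 [-0.7  0.3]
 [-0.7 -0.2]
 [-0.5  0.1]
 [-0.7  0.4]
 [ 0.3  0.9]
 [ 0.   0.2]]
dish [0.47863922 0.08981985] yaw 12.7126776714107 arm -0.09523780851260555
pin [0.52666009 0.11481734 0.198     ] lens [0.47706049 0.10850223 0.152     ]
ball@.0575 [0.47693975 0.0884967  0.0575    ]
wallet [[ 0.585 -0.04   0.014]
 [ 0.614 -0.141  0.014]
 [ 0.529 -0.168  0.014]
 [ 0.497 -0.064  0.014]]
sign [0.4593356  0.22900521 0.03      ] mirror [0.57301144 0.24379876 0.005     ]
```

The fit is consistent with the given sizes, with residuals of about 1 px or less. The arm is at -0.095 rad. I'll use a finger axis of 103° throughout, so joint 6 has room for the clockwise quarter turn.

Create rel.py:
```python
import sys; from h import *
def rel(goals,yang):
    s=sensors.state();R=np.array(s["orientation"]);a=np.degrees(np.arctan2(R[1,1],R[0,1]))
    t=-((yang-a+180)%360-180)
    print("t",s["time_s"],"tcp",np.round(s["tcp_pos"],4),"yang",round(a,2),"turn",round(t,2),"j6",round(s["joints"][5],1))
    for g in goals: print(np.round(R.T@(np.array(g)-s["tcp_pos"]),4))
if __name__=="__main__":
    v=list(map(float,sys.argv[1:])); rel([v[:3]],v[3])
```

```bash
python3 rel.py .5267 .1148 .265 102.7
```

```text
t 0.1 tcp [ 0.2125 -0.5337  0.2047] yang -68.3 turn -171.0 j6 -6.9
[ 0.5318 -0.4865 -0.0594]
```

The rows are not in the units I measure in: shifts go in shares of 0.8 m and turns go in shares of 360 degrees. I convert before sending: 0.22 m is 0.275, -0.06 m is -0.075, -64 degrees is -0.1778.

>>> inch_along([
  [1, 0.0125, -0.0125, -0.0375, -0.0222],
  [1, 0.05, -0.0438, -0.075, -0.0444],
  [1, 0.0875, -0.075, -0.075, -0.0667],
  [1, 0.125, -0.1125, -0.075, -0.0889],
  [1, 0.1625, -0.1438, -0.075, -0.1111],
  [1, 0.2, -0.175, -0.075, -0.1333],
  [1, 0.2375, -0.2125, -0.075, -0.1556],
  [1, 0.275, -0.25, -0.075, -0.1778],
], force=20)

```text
time_s: 0.9
tcp_pos: [0.3433, -0.2654, 0.2651]
orientation: [[0.07, 0.998, -0.0], [0.998, -0.07, 0.0], [0.0, -0.0, -1.0]]
contact_force: [0.7, 0.1, 0.1]
gripper_width: 1.0
finger_force: 0.0
```

```bash
python3 rel.py .5267 .1148 .265 102.7
```

```text
t 0.9 tcp [ 0.3433 -0.2654  0.2651] yang -4.0 turn -106.7 j6 -42.9
[3.921e-01 1.564e-01 3.000e-04]
```

In the tool's units: 0.24 m is 0.3, 0.21 m is 0.2625, -64 degrees is -0.1778.

>>> inch_along([
  [1, 0.0375, 0.015, 0, -0.0222],
  [1, 0.075, 0.03, 0, -0.0444],
  [1, 0.1125, 0.045, 0, -0.0667],
  [1, 0.15, 0.06, 0, -0.0889],
  [1, 0.1875, 0.075, 0, -0.1111],
  [1, 0.225, 0.09, 0, -0.1333],
  [1, 0.2625, 0.105, 0, -0.1556],
  [1, 0.3, 0.12, 0, -0.1778],
], quiet=true)

```text
ok
```

```bash
python3 rel.py .5267 .1148 .265 102.7
```

```text
t 1.7 tcp [ 0.4569 -0.0336  0.2652] yang 60.04 turn -42.66 j6 -72.9
[1.360e-02 1.634e-01 1.000e-04]
```

In the tool's units: 0.1634 m is 0.2043, 0.14 m is 0.175, -42.7 degrees is -0.1186.

>>> inch_along([
  [1, 0.0025, 0.0313, 0, -0.0194],
  [1, 0.005, 0.0625, 0, -0.0389],
  [1, 0.0075, 0.1, 0, -0.0583],
  [1, 0.01, 0.1375, 0, -0.0778],
  [1, 0.0125, 0.175, 0, -0.0972],
  [1, 0.017, 0.2043, 0, -0.1186],
  [1, 0.017, 0.2043, 0, -0.1186],
  [1, 0.017, 0.2043, 0, -0.1186],
], quiet=true)

```text
ok
```

```bash
python3 rel.py .5267 .1148 .166 102.7
```

Run:
```python
from h import *
s=cv2.resize(snap("side","side1.png")[130:300,180:380],None,fx=3.5,fy=3.5);cv2.imwrite("pics/side1c.png",s)
```

```text
t 2.5 tcp [0.527  0.1128 0.2648] yang 102.35 turn -0.35 j6 -97.6
[-0.0003  0.002   0.0988]
```

View pics/side1c.png

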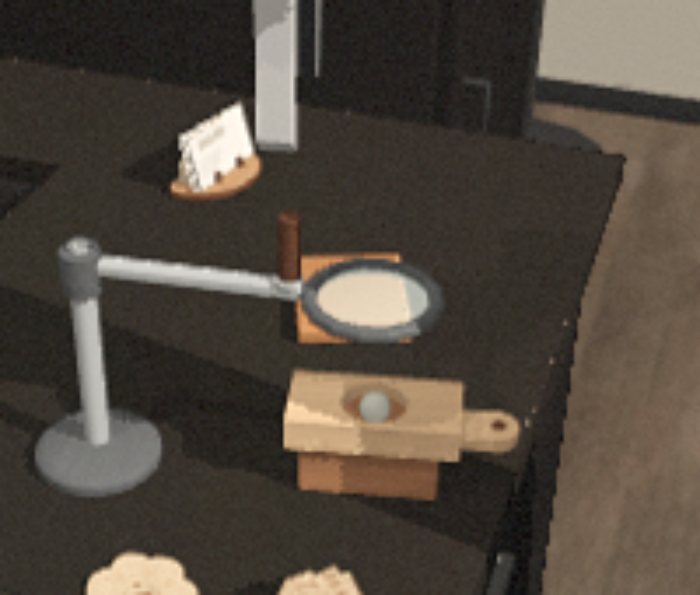

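The gripper is above the pin. One fingertip shows at crop (276,150), which is full-frame (259,173), and the pin top is at (262,191). I'll check this against the projected fingertip, then descend.

Run:
```python
from h import *
s=sensors.state();p=np.array(s["tcp_pos"]);y=np.array(s["orientation"])[:,1]
for d in(-.06,-.047,.047,.06):print(d,proj("side",p+d*y))
```

```text
-0.06 [[266.29557182 148.31428185]]
-0.047 [[265.46163952 150.82224386]]
0.047 [[258.65073679 171.30111809]]
0.06 [[257.58480514 174.50546291]]
```

>>> inch_along([
  [1, 0, 0.0025, 0.0375, 0],
  [1, 0, 0.0025, 0.075, 0],
  [1, 0, 0.0025, 0.1, 0],
  [1, 0, 0.0025, 0.1125, 0],
  [1, 0, 0.0025, 0.1225, 0],
  [1, 0, 0.0025, 0.1225, 0],
  [1, 0, 0.0025, 0.1225, 0],
], force=15)

```text
time_s: 3.25
tcp_pos: [0.5277, 0.1147, 0.1683]
orientation: [[-0.977, -0.214, 0.002], [-0.214, 0.977, -0.0], [-0.002, -0.0, -1.0]]
contact_force: [-0.6, -0.4, 0.2]
gripper_width: 1.0
finger_force: 0.0
```

```bash
python3 rel.py .5267 .1148 .166 102.7
```

```text
t 3.25 tcp [0.5277 0.1147 0.1683] yang 102.37 turn -0.33 j6 -97.5
[0.001  0.0003 0.0023]
```

In the tool's units: 0.002 m is 0.0025, 0.001 m is 0.0013.

>>> inch_along([
  [0, 0.0013, 0, 0.0025, 0],
  [0, 0.0013, 0, 0.0025, 0],
  [0, 0.0013, 0, 0.0025, 0],
  [0, 0.0013, 0, 0.0025, 0],
  [0, 0.0013, 0, 0.0025, 0],
  [0, 0.0013, 0, 0.0025, 0],
  [0, 0.0013, 0, 0.0025, 0],
  [0, 0.0013, 0, 0.0025, 0],
], force=15)

```text
time_s: 4.05
tcp_pos: [0.5261, 0.1147, 0.1654]
orientation: [[-0.977, -0.215, 0.0], [-0.215, 0.977, -0.0], [0.0, -0.0, -1.0]]
contact_force: [0.0, 0.2, -0.6]
gripper_width: 0.353
finger_force: 0.0
```

Run:
```python
from rel import *
s=sensors.state();p=np.array(s["tcp_pos"]);h=np.array([.6556,.1312]);v=p[:2]-h
a0=np.arctan2(v[1],v[0]);r=np.hypot(*v);print("r",r,"arm",(a0-.2219)%(2*np.pi)-np.pi)
g=[np.r_[h+(r+(.13-r)*0)*np.array([np.cos(a),np.sin(a)]),p[2]] for a in a0+1.51*np.arange(1,17)/16]
rel(g,102.7)
```

```text
r 0.1305541918515048 arm -0.09538885006882225
t 4.05 tcp [0.5261 0.1147 0.1654] yang 102.4 turn -0.3 j6 -97.5
[ 0.0005 -0.0123  0.    ]
[-0.0001 -0.0246  0.    ]
[-0.0019 -0.0368  0.    ]
[-0.0048 -0.0488  0.    ]
[-0.0089 -0.0604  0.    ]
[-0.014  -0.0716  0.    ]
[-0.0202 -0.0823  0.    ]
[-0.0273 -0.0923  0.    ]
[-0.0353 -0.1016  0.    ]
[-0.0442 -0.1101  0.    ]
[-0.0539 -0.1178  0.    ]
[-0.0642 -0.1245  0.    ]
[-0.0751 -0.1302  0.    ]
[-0.0865 -0.1348  0.    ]
[-0.0983 -0.1384  0.    ]
[-0.1104 -0.1408  0.    ]
```

Still closing; I'll let it finish.

>>> inch_along([
  [0, 0, 0, 0, 0],
  [0, 0, 0, 0, 0],
  [0, 0, 0, 0, 0],
  [0, 0, 0, 0, 0],
  [0, 0, 0, 0, 0],
])

```text
time_s: 4.55
tcp_pos: [0.5261, 0.1147, 0.1654]
orientation: [[-0.977, -0.215, 0.0], [-0.215, 0.977, -0.0], [-0.0, -0.0, -1.0]]
contact_force: [-0.2, -0.2, -0.1]
gripper_width: 0.146
finger_force: 15.0
```

>>> inch_along([
  [0, 0.0006, -0.0075, 0, 0],
  [0, 0.0006, -0.0154, 0, 0],
  [0, 0.0003, -0.0231, 0, 0],
  [0, -0.0001, -0.0308, 0, 0],
  [0, -0.0024, -0.046, 0, 0],
  [0, -0.006, -0.061, 0, 0],
  [0, -0.006, -0.061, 0, 0],
])

```text
time_s: 5.25
tcp_pos: [0.5422, 0.0654, 0.1654]
orientation: [[-0.977, -0.213, 0.0], [-0.213, 0.977, -0.003], [0.0, -0.003, -1.0]]
contact_force: [-3.0, -2.0, 2.1]
gripper_width: 0.143
finger_force: 15.0
```

In the tool's units: -0.069 m is -0.0863, -0.0613 m is -0.0766.

>>> inch_along([
  [0, -0.0051, -0.0145, 0, 0],
  [0, -0.0115, -0.0285, 0, 0],
  [0, -0.0193, -0.0419, 0, 0],
  [0, -0.0281, -0.0544, 0, 0],
  [0, -0.0381, -0.066, 0, 0],
  [0, -0.0493, -0.0766, 0, 0],
  [0, -0.0614, -0.0863, 0, 0],
  [0, -0.0614, -0.0863, 0, 0],
])

```text
time_s: 6.05
tcp_pos: [0.6069, 0.0101, 0.1656]
orientation: [[-0.977, -0.214, 0.003], [-0.214, 0.977, -0.001], [-0.003, -0.002, -1.0]]
contact_force: [0.5, 0.4, 1.9]
gripper_width: 0.145
finger_force: 15.0
```

Run:
```python
from rel import *
s=sensors.state();p=np.array(s["tcp_pos"]);h=np.array([.6556,.1312]);v=p[:2]-h
a0=np.arctan2(v[1],v[0]);r=np.hypot(*v);now=(a0-.2219)%(2*np.pi)-np.pi;print("r",r,"arm",now)
rel([np.r_[h+.1303*np.array([np.cos(a),np.sin(a)]),p[2]] for a in a0+np.linspace(now,1.42,7)[1:]-now],102.7)
```

```text
r 0.13048349164105402 arm 0.9663364158198569
t 6.05 tcp [0.6069 0.0101 0.1656] yang 102.36 turn -0.34 j6 -107.9
[-0.0084 -0.0051  0.    ]
[-0.0172 -0.0097  0.0001]
[-0.0262 -0.0136  0.0001]
[-0.0355 -0.0168  0.0001]
[-0.045  -0.0193  0.0002]
[-0.0547 -0.0211  0.0002]
```

In the tool's units: -0.0547 m is -0.0684, -0.045 m is -0.0563.

>>> inch_along([
  [0, -0.0105, -0.0064, 0, 0],
  [0, -0.0215, -0.0121, 0, 0],
  [0, -0.0328, -0.017, 0, 0],
  [0, -0.0444, -0.021, 0, 0],
  [0, -0.0563, -0.0241, 0, 0],
  [0, -0.0684, -0.0264, 0, 0],
  [0, -0.0684, -0.0264, 0, 0],
  [0, -0.0684, -0.0264, 0, 0],
])

```text
time_s: 6.85
tcp_pos: [0.6633, 0.0015, 0.1656]
orientation: [[-0.977, -0.215, 0.002], [-0.215, 0.977, -0.002], [-0.002, -0.002, -1.0]]
contact_force: [0.2, -3.4, 3.1]
gripper_width: 0.146
finger_force: 15.0
```

>>> inch_along([
  [1, 0, 0, 0, 0],
  [1, 0, 0, 0, 0],
  [1, 0, 0, 0, 0],
  [1, 0, 0, 0, 0],
  [1, 0, 0, 0, 0],
  [1, 0, 0, -0.0375, 0],
  [1, 0, 0, -0.0875, 0],
  [1, 0, 0, -0.125, 0],
])

```text
time_s: 7.65
tcp_pos: [0.6622, 0.0025, 0.2675]
orientation: [[-0.977, -0.215, 0.001], [-0.215, 0.977, -0.0], [-0.001, -0.0, -1.0]]
contact_force: [1.1, -0.4, 0.8]
gripper_width: 0.795
finger_force: 0.0
```

Run:
```python
from rel import *
rel([(.4786,.0898,.26)],102.7)
snap("top","top2.png")
```

```text
t 7.65 tcp [0.6622 0.0025 0.2675] yang 102.41 turn -0.29 j6 -108.2
[0.1606 0.1247 0.0072]
```

View pics/top2.png

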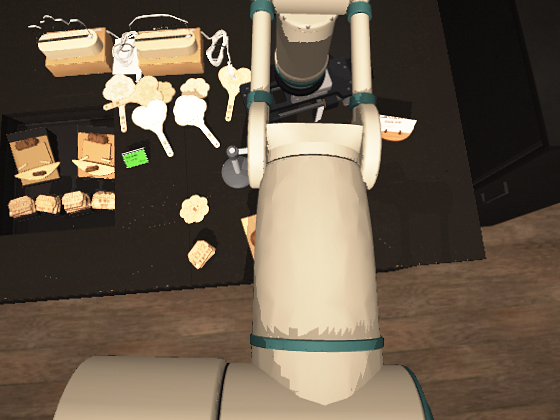

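The hinge and foot are at (233,152) and (236,172), and the arm hides the lens. I'll check the lens from the side camera later and go over to the dish now.

In the tool's units: 0.1606 m is 0.2008, 0.09 m is 0.1125, -0.3 degrees is -0.0008.

>>> inch_along([
  [1, 0.0375, 0.025, 0, 0],
  [1, 0.075, 0.0563, 0, 0],
  [1, 0.1125, 0.0875, 0, 0],
  [1, 0.15, 0.1188, 0, 0],
  [1, 0.1875, 0.1438, 0, 0],
  [1, 0.2008, 0.1559, 0, -0.0008],
  [1, 0.2008, 0.1559, 0, -0.0008],
  [1, 0.2008, 0.1559, 0, -0.0008],
], force=12)

```text
time_s: 8.5
tcp_pos: [0.4798, 0.0894, 0.2657]
orientation: [[-0.975, -0.22, 0.002], [-0.22, 0.975, -0.001], [-0.002, -0.001, -1.0]]
contact_force: [0.3, 0.6, -0.1]
gripper_width: 1.0
finger_force: 0.0
```

Run:
```python
from rel import *
rel([(.4786,.0898,.10)],102.7)
im=snap("side","side3.png");cv2.imwrite("pics/side3c.png",cv2.resize(im[150:300,150:350],None,fx=4,fy=4,interpolation=3))
```

```text
t 8.5 tcp [0.4798 0.0894 0.2657] yang 102.71 turn 0.01 j6 -100.3
[0.0014 0.0008 0.1657]
```

View pics/side3c.png

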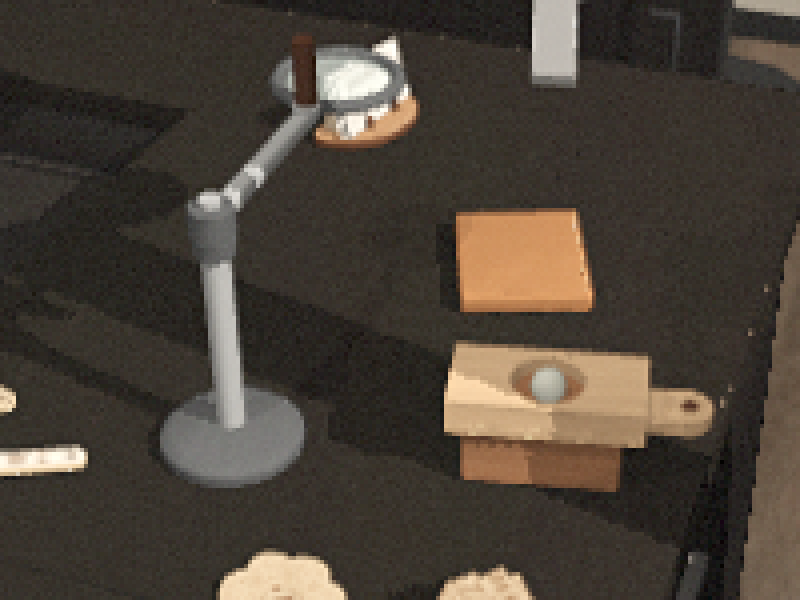

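The lens has swung right, at crop (340,78), with the pin top at (304,38). The dish and ball, at (548,384), are undisturbed. Next I'll check the arm angle and descend partway.

Run:
```python
from h import *
for uv,z in(((304,38),.2),((340,79),.152)):
    q=atz("side",(uv[0]/4+149.6,uv[1]/4+149.6),z)[:2]-[.6556,.1312]
    print(np.hypot(*q),(np.arctan2(q[1],q[0])-.2219)%6.28318-np.pi)
```

```text
0.12992865293169845 1.371695933490125
0.17786347687110082 1.3680793150796502
```

>>> inch_along([
  [1, 0.0013, 0.0013, 0.0375, 0],
  [1, 0.0013, 0.0013, 0.0875, 0],
  [1, 0.0013, 0.0013, 0.1375, 0],
  [1, 0.0013, 0.0013, 0.175, 0],
  [1, 0.0013, 0.0013, 0.2, 0],
  [1, 0.0013, 0.0013, 0.2071, 0],
  [1, 0.0013, 0.0013, 0.2071, 0],
])

```text
time_s: 9.25
tcp_pos: [0.4778, 0.0899, 0.0988]
orientation: [[-0.976, -0.219, -0.002], [-0.219, 0.976, -0.0], [0.002, 0.0, -1.0]]
contact_force: [-0.0, 0.5, 0.0]
gripper_width: 0.999
finger_force: 0.0
```

```bash
python3 rel.py .4786 .0898 .032 102.71
```

```text
t 9.25 tcp [0.4778 0.0899 0.0988] yang 102.66 turn -0.05 j6 -100.2
[-0.0008 -0.0003  0.0668]
```

The lens is at about 1.38 rad, close to the 1.5 stop. Descending and closing gently.

>>> inch_along([
  [1, 0, 0, 0.0313, 0],
  [1, 0, 0, 0.0625, 0],
  [1, 0, 0, 0.075, 0],
  [1, 0, 0, 0.0831, 0],
  [0.8, 0, 0, 0.0831, 0],
  [0.66, 0, 0, 0.0831, 0],
  [0.64, 0, 0, 0.0831, 0],
  [0.64, 0, 0, 0.0831, 0],
], force=12)

```text
time_s: 10.05
tcp_pos: [0.4778, 0.0905, 0.034]
orientation: [[-0.976, -0.22, 0.002], [-0.22, 0.976, -0.0], [-0.002, -0.0, -1.0]]
contact_force: [0.8, -0.3, -0.7]
gripper_width: 0.693
finger_force: 0.0
```

>>> inch_along([
  [0.62, 0, 0, 0, 0],
  [0.61, 0, 0, 0, 0],
  [0.6, 0, 0, 0, 0],
  [0.59, 0, 0, 0, 0],
  [0.585, 0, 0, 0, 0],
  [0.58, 0, 0, 0, 0],
  [0.575, 0, 0, 0, 0],
  [0.57, 0, 0, 0, 0],
], force=12)

```text
time_s: 10.85
tcp_pos: [0.4773, 0.0903, 0.0333]
orientation: [[-0.975, -0.22, 0.0], [-0.22, 0.975, -0.0], [-0.0, -0.0, -1.0]]
contact_force: [-0.2, -1.9, 1.7]
gripper_width: 0.575
finger_force: 12.0
```

```bash
python3 rel.py .4786 .0898 .032 102.71
```

```text
t 10.85 tcp [0.4773 0.0903 0.0333] yang 102.71 turn 0.0 j6 -100.2
[-0.0012 -0.0007  0.0013]
```

In the tool's units: -0.022 m is -0.0275, -0.017 m is -0.0213.

>>> inch_along([
  [0, 0, 0, 0, 0],
  [0, 0, 0, 0, 0],
  [0, 0, 0, 0, 0],
  [0, 0, 0, -0.0038, 0],
  [0, 0, 0, -0.0088, 0],
  [0, 0, 0, -0.015, 0],
  [0, 0, 0, -0.0213, 0],
  [0, 0, 0, -0.0275, 0],
], force=28)

```text
time_s: 11.65
tcp_pos: [0.4772, 0.0905, 0.0557]
orientation: [[-0.976, -0.22, 0.0], [-0.22, 0.976, 0.0], [-0.0, 0.0, -1.0]]
contact_force: [0.2, 0.0, -1.9]
gripper_width: 0.572
finger_force: 28.0
```

>>> inch_along([
  [0, 0, 0, -0.0063, 0],
  [0, 0, 0, -0.0125, 0],
  [0, 0, 0, -0.0188, 0],
  [0, 0, 0, -0.025, 0],
  [0, 0, 0, -0.0313, 0],
  [0, 0, 0, -0.0375, 0],
  [0, 0, 0, -0.0438, 0],
  [0, 0, 0, -0.05, 0],
])

```text
time_s: 12.45
tcp_pos: [0.4772, 0.0904, 0.0957]
orientation: [[-0.976, -0.22, 0.0], [-0.22, 0.976, -0.0], [-0.0, -0.0, -1.0]]
contact_force: [0.3, 0.7, -2.3]
gripper_width: 0.57
finger_force: 28.0
```

>>> inch_along([
  [0, 0, 0, -0.0063, 0],
  [0, 0, 0, -0.0125, 0],
  [0, 0, 0, -0.0188, 0],
  [0, 0, 0, -0.025, 0],
  [0, 0, 0, -0.0313, 0],
  [0, 0, 0, -0.0375, 0],
  [0, 0, 0, -0.0438, 0],
  [0, 0, 0, -0.0475, 0],
])

```text
time_s: 13.25
tcp_pos: [0.4774, 0.0904, 0.1338]
orientation: [[-0.976, -0.22, 0.001], [-0.22, 0.976, -0.0], [-0.001, -0.0, -1.0]]
contact_force: [-0.5, 0.6, -0.8]
gripper_width: 0.568
finger_force: 28.0
```

Run:
```python
from rel import *
rel([(.4773,.0903,.1333)],12.71)
im=snap("side","side4.png");cv2.imwrite("pics/side4c.png",cv2.resize(im[120:300,180:380],None,fx=3,fy=3,interpolation=3))
```

```text
t 13.25 tcp [0.4774 0.0904 0.1338] yang 102.7 turn 89.99 j6 -100.2
[ 0.0001 -0.0001  0.0005]
```

View pics/side4c.png

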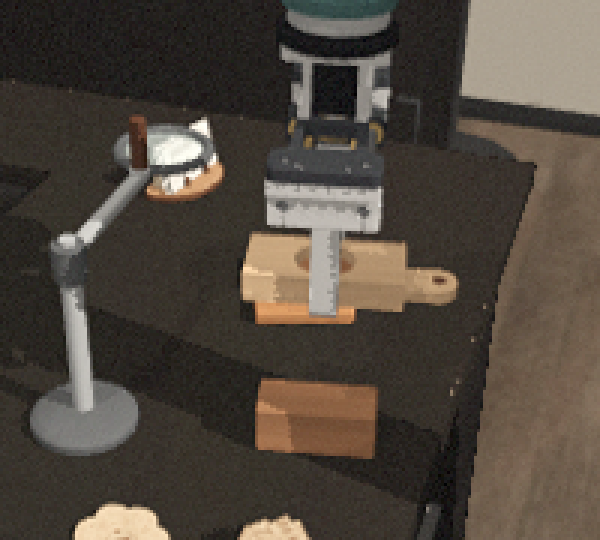

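The dish is up and level, from crop (245,270) to (458,285). The ball is hidden behind the finger. Turning gently.

In the tool's units: 26 degrees is 0.0722.

>>> inch_along([
  [0, 0, 0, 0, 0.0028],
  [0, 0, 0, 0, 0.0083],
  [0, 0, 0, 0, 0.0167],
  [0, 0, 0, 0, 0.0278],
  [0, 0, 0, 0, 0.0389],
  [0, 0, 0, 0, 0.05],
  [0, 0, 0, 0, 0.0611],
  [0, 0, 0, 0, 0.0722],
])

```text
time_s: 14.1
tcp_pos: [0.4769, 0.0904, 0.1329]
orientation: [[-0.972, 0.234, -0.001], [0.234, 0.972, -0.0], [0.001, -0.0, -1.0]]
contact_force: [0.2, -0.1, -1.6]
gripper_width: 0.572
finger_force: 28.0
```

>>> inch_along([
  [0, 0, 0, 0, 0.0111],
  [0, 0, 0, 0, 0.0222],
  [0, 0, 0, 0, 0.0333],
  [0, 0, 0, 0, 0.0444],
  [0, 0, 0, 0, 0.0556],
  [0, 0, 0, 0, 0.0667],
  [0, 0, 0, 0, 0.0778],
  [0, 0, 0, 0, 0.0889],
])

```text
time_s: 14.9
tcp_pos: [0.4769, 0.0904, 0.1329]
orientation: [[-0.701, 0.713, -0.001], [0.713, 0.701, -0.0], [0.0, -0.001, -1.0]]
contact_force: [0.5, 0.1, -2.3]
gripper_width: 0.568
finger_force: 28.0
```

>>> inch_along([
  [0, 0, 0, 0, 0.0111],
  [0, 0, 0, 0, 0.0222],
  [0, 0, 0, 0, 0.0333],
  [0, 0, 0, 0, 0.0444],
  [0, 0, 0, 0, 0.0556],
  [0, 0, 0, 0, 0.0667],
  [0, 0, 0, 0, 0.075],
  [0, 0, 0, 0, 0.0806],
])

```text
time_s: 15.7
tcp_pos: [0.4769, 0.0904, 0.1329]
orientation: [[-0.268, 0.963, -0.001], [0.963, 0.268, -0.0], [0.0, -0.001, -1.0]]
contact_force: [-0.3, -0.4, -1.5]
gripper_width: 0.572
finger_force: 28.0
```

>>> inch_along([
  [0, 0, 0, 0, 0.0042],
  [0, 0, 0, 0, 0.0069],
  [0, 0, 0, 0, 0.0083],
  [0, 0, 0, 0, 0.0083],
  [0, 0, 0, 0, 0.0083],
  [0, 0, 0, 0, 0.0083],
  [0, 0, 0, 0, 0.0083],
  [0, 0, 0, 0, 0.0083],
])

```text
time_s: 16.5
tcp_pos: [0.4771, 0.0904, 0.1333]
orientation: [[-0.22, 0.976, 0.0], [0.976, 0.22, -0.0], [-0.0, 0.0, -1.0]]
contact_force: [-0.5, 0.6, -2.6]
gripper_width: 0.576
finger_force: 28.0
```

Run:
```python
from rel import *
rel([(.4773,.0903,.1333)],12.71)
im=snap("side","side5.png");t=snap("top","top5.png")
a=cv2.resize(im[120:320,180:380],(480,480),interpolation=3);b=cv2.resize(t[160:290,180:310],(320,320),interpolation=3)
o=np.zeros((480,800,3),np.uint8);o[:,:480]=a;o[:320,480:]=b;cv2.imwrite("pics/both5.png",o)
```

```text
t 16.5 tcp [0.4771 0.0904 0.1333] yang 12.71 turn -0.0 j6 -10.2
[-0.0002  0.0001 -0.    ]
```

View pics/both5.png

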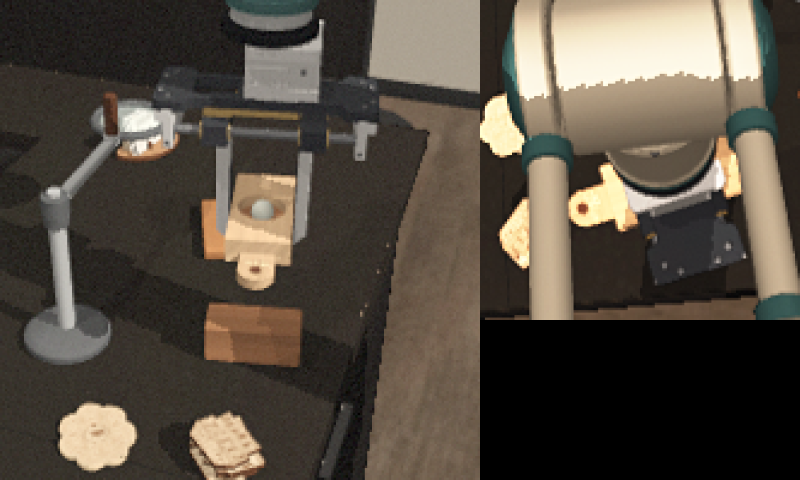

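The dish is held and turned. The tab points left, at side crop (255,270). The ball sits mid-hollow at (262,210), and the bystanders are where they were. I'll do a final numeric check and hand in.

Run:
```python
from h import *
f=lambda u,v:(u/2.4+179.7,v/2.4+119.7)
b=atz("side",f(262,210),.1575);t=atz("side",f(255,269),.15)
print("ball",b,"tab",t,"tab dir",np.degrees(np.arctan2(t[1]-.0904,t[0]-.4771)),np.hypot(t[1]-.0904,t[0]-.4771))
if np.hypot(*(b[:2]-[.4786,.0895]))<.006: print(workorder.sign_off())
```

```text
ball [0.47680544 0.08863001 0.1575    ] tab [0.45909062 0.16531792 0.15      ] tab dir 103.51675791287714 0.07705214525243703
the job is handed in; nothing more can be done
None
```

The job is handed in: the magnifier arm is swung right to about 1.38 rad, and the dish is held level about 10 cm above its block, turned a quarter turn clockwise with its tab pointing left and the ball in the middle.

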